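Set the pastry rule against the square stop

ROBOT

A 7-joint arm with a two-finger parallel gripper is mounted at the origin on a cart in front of the work surface, level with it; the furniture and walls round the work are solid. World frame = base frame: x ahead of the robot, y to its left, z up, the work surface at z = 0. Lengths are in m, angles in rad, forces in N, time in s.
With the tool pointing down it reaches from about 0.35 to 0.9 m from the base axis. Payload 19.9 kg.
Tool frame: the origin (TCP) lies on the centre line of the jaws, within the pads' length; the fingertips stand 17 mm ahead of it and the grasp point (between the pads) lies 2 mm behind it; z points along the fingers, y is the line along which they close (so a half turn about z gives the same grasp; the last joint's range is limited). The gripper opens to 85 mm and grips with 20 to 120 N. Pads are 22 mm wide; open, the fingers measure 114 mm over their backs; the gripper's body (76 mm by 85 mm) begins 54 mm behind the grasp point. The pads swing forward as they close: fully open they stand 13 mm farther back than shut.
Start: joints at [-1.27, 0.417, -0.01, 1.614, 0.005, 1.111, -0.053], TCP at [0.21, 0.589, 0.248] pointing down, gripper open.
Joint ranges: [-2.81, 2.81], [-0.39, 2.02], [-1.27, 1.25], [0.06, 2.57], [-1.19, 4.33], [0.19, 2], [-2.82, 2.82]. Speed limits (rad/s): [1.89, 1.89, 2.39, 2.39, 3.01, 3.01, 3.01].

INTERFACE

Orientations are given as a unit quaternion [x, y, z, w].
In Python, from rig import robot gives the robot as it stands. The module is installed in compiled form; this text tells all that it offers.
- The arm moves only by the shell command python3 -m inch 'ROWS' [FORCE]. ROWS is a JSON object of lists of equal length, an entry for each row: "claw": the closure, from -1 (fully open) to 1 (shut); "translation": the shift along the tool's x, y, z in cm, a list of three; "dr": the turn, a rotation vector about the tool's x, y, z in degrees, a list of three. In form: {"claw": [claw, ...], "translation": [[tx, ty, tz], ...], "dr": [[wx, wy, wz], ...]}. A call has 1 to 5 rows; each row is the pose to reach, as a shift and turn from the pose commanded when the call began, along the tool's axes at that moment; what a row does not reach only later rows make up. A row lasts 1/8 s, in which the tool goes at most 62.5 mm and 10.7 degrees, less where a joint would pass 70% of its speed; a pose out of reach is approached as far as the arm can. A call with a gripper value outside its range is refused whole. The fingers move at their own pace and stop on an object; FORCE is the grip in N (left out, the last holds). Time passes only in rows, so rows that repeat a pose let the fingers close. It gives the time, the measured TCP pose, the force, the opening and the grip force at its end, in the units of the state.
- robot.state(): the state, without advancing time (a new reading comes with each control period).
- robot.get_image(name): name is "side" or "top" or "wrist"; returns a dict with "img" (384x512x3 uint8, red, green, blue), "z_map" (384x512 float32, m along the optical axis (not along the pixel's ray), 0 where there is no reading), "camera_matrix" (3x3 intrinsics, pixels), "extrinsics" (4x4, takes a point from camera to world coordinates); the wrist camera has in their place "T_tool_cam" (4x4, takes a point from camera to tool coordinates, whose origin is the TCP and whose axes are the flange's). Camera axes: x right, y down, z forward; pixel columns grow to the right and rows downward; lengths in m; the calibration is good to about 2 mm. The wrist camera is an equidistant fisheye: a pixel r from the principal point sees the ray r / f radians off the axis. A picture is of the moment at which its call begins: read the wrist's pose just before it.
- robot.close_job(): hands the job in; it is judged then, once.
The state is a dict: "t": time; "qpos": joint angles; "qd": joint speeds; "effort": joint torques, N m; "tool_pos": TCP position; "tcp_rot": TCP orientation; "contact_force": force on the tool from outside, world axes, zero at the start; "ft_torque": the same for the moment, N m; "width": finger opening in m; "grasp_force": force on a finger pad.
Only numpy, scipy, OpenCV 4.12 (cv2) and the standard library are available. Lean on these libraries where they do the work, as an engineer would, in place of code of your own. Each camera call takes 0.05 s, during which the arm holds its last target. There are 200 camera calls.

TASK

Set the pastry board up for cutting: push the wooden rule so that it swings round the steel pin it is hooked on, until its long edge rests against the square stop block (not the round one). Keep the rule flat on the board and on its pin all the time, and leave the espresso cup beside the board where it stands.

Things in the scene. Friction and masses are not known exactly. Their poses are not given: they have to be found in the camera images.
- pin (a point): Foot of an upright steel pivot pin, 10 mm diameter, 30 mm tall, on the upper face of a fixed light-brown wooden board (200 x 320 x 18 mm). The pin stands 20 mm in from the middle of the board's long side nearer the robot. x points from the pin straight across the board, away from the robot; y along its long side; z up. Two dark lines on the board run from the pin at 45 degrees to either side of x.
- rule: Loose flat red-brown wooden rule, 218 x 36 x 12 mm, 0.12 kg, flat on the board. Origin: underside, centre of its 14 mm through hole, which sits over the pin (2 mm play). x runs along the rule to the free end: 18 mm behind the origin to 200 mm ahead, 18 mm to either side in y; z up. It starts pointing away from the robot, between the stops, and turns on the pin with light friction.
- square_stop: Fixed square dark wooden block on the board, 40 x 40 x 22 mm, left or right of the rule; a round one (40 mm across) is in the mirrored place. Origin: centre of its underside, 107 mm from the pin. One side lies flat along the rule's long edge once the rule has swung to about 45 degrees from the board's x; the rule's centre line then passes 38 mm from the block's centre.
- cup: Bystander: small white loose espresso cup, 60 x 84 x 49 mm with its handle, standing on the worktop just left of the board; origin on its underside, in the middle of cup and handle. Not to be moved. A food tin 72 mm tall, a teaspoon and a garlic bulb also lie loose beside the board.
Not all that is in view belongs to the job. There is more than one size of the rule; the job needs the larger.

How it is judged:
By the outcome, as a careful person would: the job done as asked, in the order asked, and still so for the second after the job is handed in, with the robot touching nothing.
It also fails if it takes over 32 s, if anything falls off the work surface, if the arm or the gripper's body presses on something with over 40 N, if the wrist force passes 120 N, or if a joint passes its speed limit or range.

## Working session

There is one attempt and no reset: what is moved stays moved. The work goes in short steps, Python scripts to look and compute and a shell command to move; the robot and the scene stay as the last step left them, time stands still between calls to the robot, and variables do not carry over. Pictures are saved under pics/ and viewed, at most 10 in all, crops included, and the job is handed in when it is done.

```bash
mkdir -p pics
cat > h.py <<'E'
import numpy as np, cv2
from rig import robot
def snap(n,f):
    d=robot.get_image(n); cv2.imwrite(f'pics/{f}.png',d['img'][...,::-1]); np.savez(f'pics/{f}.npz',**{k:v for k,v in d.items()}); return d
def pt(f,u,v):
    d=np.load(f'pics/{f}.npz'); K=d['camera_matrix']; z=float(np.median(d['z_map'][v-1:v+2,u-1:u+2]))
    p=np.array([(u-K[0,2])/K[0,0]*z,(v-K[1,2])/K[1,1]*z,z,1]); return (d['extrinsics']@p)[:3].round(4)
E
python3 - <<'E'
from h import *
s=robot.state(); print({k:np.round(v,3) for k,v in s.items()})
snap('top','top0'); snap('side','side0')
a=cv2.imread('pics/top0.png'); b=cv2.imread('pics/side0.png')
cv2.imwrite('pics/top0b.png',cv2.resize(a,(800,600)))
cv2.imwrite('pics/side0b.png',cv2.resize(b,(800,600)))
E
```

```text
{'t': np.float64(0.0), 'qpos': array([-1.269,  0.418, -0.01 ,  1.614,  0.005,  1.111, -0.053]), 'qd': array([ 0.001,  0.001, -0.001, -0.001, -0.001,  0.   ,  0.001]), 'effort': array([ 1.0000e-03, -8.6443e+01,  6.7900e-01, -4.3491e+01,  1.9000e-02,
        7.0000e-03,  0.0000e+00]), 'tool_pos': array([0.21 , 0.588, 0.248]), 'tcp_rot': array([ 0.171,  0.985, -0.001, -0.   ]), 'contact_force': array([0.58 , 0.735, 1.066]), 'ft_torque': array([ 0.033, -0.072,  0.027]), 'grasp_force': np.float64(0.0), 'width': np.float64(0.085)}
```

View pics/top0b.png

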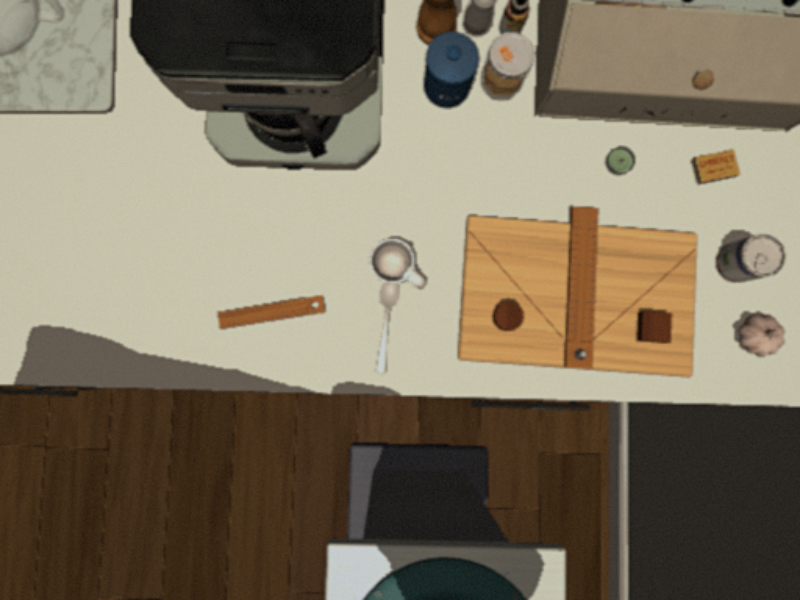

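View pics/side0b.png

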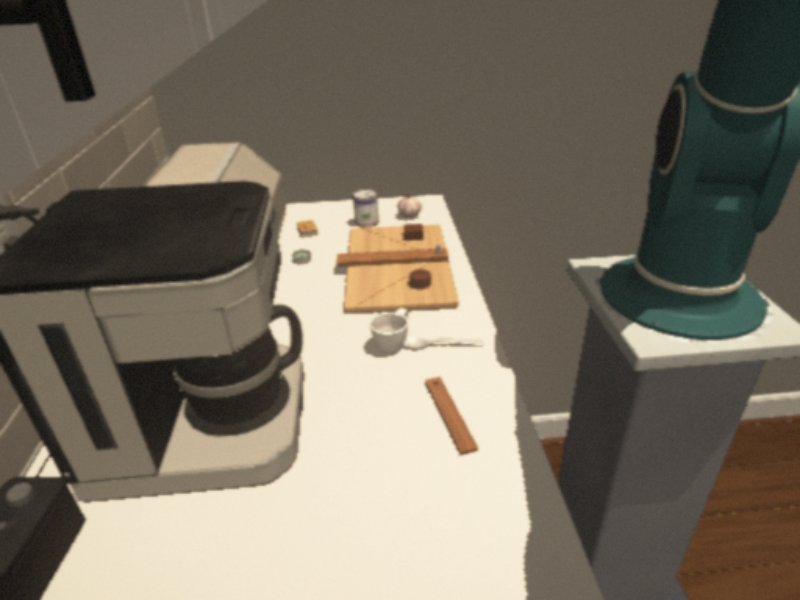

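The top view shows the large rule on the board from (585,207) to (580,367), with the pin at (580,353). The square stop is at (655,326), on the right, and the round one at (508,315). The cup is at (398,262), with the spoon below it.

Things that could be taken for the rule are the large one on the board at (582,290) and the small loose one at (272,312). I choose the large one on the pin. For the stop it is the block at (655,326), not the one at (508,315). I'll check this in a close crop.

Run:
```python
from h import *
a=cv2.imread('pics/top0.png')[125:245,285:455]
cv2.imwrite('pics/c1.png',cv2.resize(a,(765,540),interpolation=cv2.INTER_CUBIC))
for n,u,v in [('pin',371,226),('sq',419,208),('round',325,201),('ruleTip',374,136),('ruleMid',373,180),('ruleHigh',374,150),('board',340,220),('boardL',303,150),('boardR',440,160),('cup',253,166),('spoon',247,210),('tin',487,163),('garlic',487,213)]: print(n,pt('top0',u,v))
```

```text
pin [ 0.4107 -0.1663  0.0464]
sq [ 0.4505 -0.2671  0.0424]
round [ 0.4595 -0.0724  0.0405]
ruleTip [ 0.601  -0.1764  0.0316]
ruleMid [ 0.507  -0.1742  0.0327]
ruleHigh [ 0.571  -0.1765  0.0314]
board [ 0.4218 -0.1084  0.0197]
boardL [ 0.5686 -0.0277  0.0195]
boardR [ 0.5561 -0.3227  0.0197]
cup [0.5323 0.0778 0.0096]
spoon [0.4376 0.0879 0.0119]
tin [ 0.5438 -0.3945  0.0715]
garlic [ 0.444  -0.4081  0.0443]
```

View pics/c1.png

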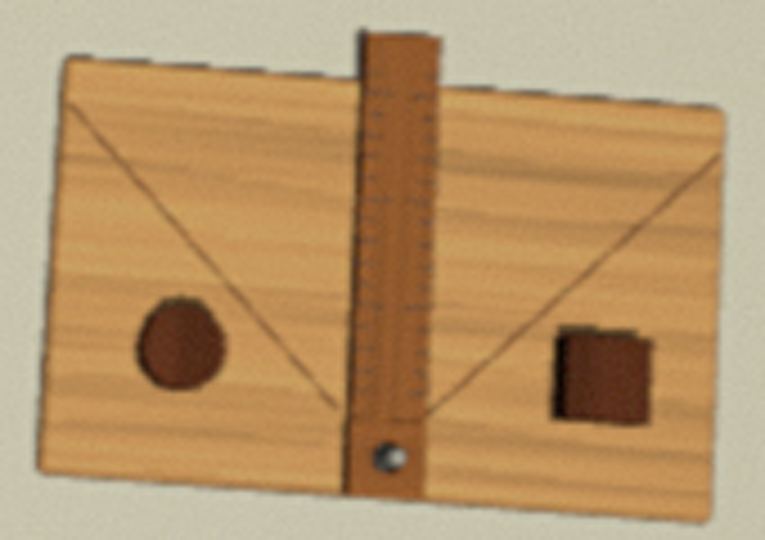

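The crop confirms it. The red-brown rule is on the pin at crop (390,457), the square block at (602,376) and the round block at (182,343). I'll check the clearance to the coffee machine and work out the first transit.

```bash
cat >> h.py <<'E'
from scipy.spatial.transform import Rotation as R
def to(*P):
    s=robot.state(); Rm=R.from_quat(s['tcp_rot']); print('at',np.round(s['tool_pos'],4),'F',np.round(s['contact_force'],1))
    for p in P: print(p,(Rm.inv().apply(np.array(p)-s['tool_pos'])*100).round(2))
E
python3 - <<'E'
from h import *
d=np.load('pics/top0.npz');
K=d['camera_matrix'];z=d['z_map'];v,u=np.mgrid[:384,:512]
P=np.stack([(u-K[0,2])/K[0,0]*z,(v-K[1,2])/K[1,1]*z,z,np.ones_like(z)],-1)@d['extrinsics'].T
P=P[...,:3]
for y0 in np.arange(-.4,.8,.1):
  m=(abs(P[...,1]-y0)<.05)&(P[...,2]>.1)&(P[...,0]>.2)&(z>0); q=P[m]
  print(round(y0,1), (q[:,0].min().round(3),q[:,2].max().round(3)) if len(q) else None)
for n,uv in dict(sL=(367,150),sR=(381,150)).items(): print(n,P[uv[1],uv[0]])
# two-view check of heights: side image projection of pin/sq/rule points via depth
for n,u_,v_ in [('pinS',281,159),('sqS',265,147),('ruleS',245,163),('boardS',255,185)]: print(n,pt('side0',u_,v_))
to((.45,-.05,.2),(.33,.27,.22))
E
```

```text
-0.4 (np.float64(0.733), np.float64(0.186))
-0.3 (np.float64(0.736), np.float64(0.186))
-0.2 (np.float64(0.63), np.float64(0.511))
-0.1 (np.float64(0.63), np.float64(0.506))
-0.0 (np.float64(0.771), np.float64(0.12))
0.1 (np.float64(0.659), np.float64(0.299))
0.2 (np.float64(0.644), np.float64(0.301))
0.3 (np.float64(0.657), np.float64(0.3))
0.4 None
0.5 None
0.6 None
0.7 None
0.8 None
sL [0.40191698 0.08422066 0.89367849]
sR [ 0.57103958 -0.19070893  0.03371628]
pinS [ 0.4082 -0.1622  0.0383]
sqS [ 0.447  -0.2532  0.0383]
ruleS [ 0.5175 -0.1704  0.0288]
boardS [ 0.4972 -0.0562  0.0177]
at [0.21   0.5884 0.2477] F [-0.   0.6  0.6]
(0.45, -0.05, 0.2) [-44.06 -52.05   4.84]
(0.33, 0.27, 0.22) [-22.   -25.95   2.8 ]
```

```bash
python3 -m inch '{"claw":[1,1,1,1,1],"translation":[[-3,-3.5,0],[-7,-8,0.5],[-11,-13,1],[-15,-18,1.5],[-19,-22.5,2]],"dr":[[0,0,0],[0,0,0],[0,0,0],[0,0,0],[0,0,0]]}' 20
python3 -c "
from h import *
to((.45,-.05,.2))"
```

```text
t: 0.72
tool_pos: [0.3131, 0.3121, 0.2282]
tcp_rot: [0.17, 0.985, 0.0, -0.0]
contact_force: [1.3, 0.4, 0.7]
width: -0.0001
grasp_force: 0.0
at [0.3131 0.3121 0.2282] F [1.3 0.4 0.7]
(0.45, -0.05, 0.2) [-25.06 -29.51   2.82]
```

```bash
python3 -m inch '{"claw":[1,1,1,1,1],"translation":[[-3.5,-4,0],[-7,-8,0.5],[-10.5,-12.5,1],[-14,-16.5,1.5],[-17.5,-21,2]],"dr":[[0,0,0],[0,0,0],[0,0,0],[0,0,0],[0,0,0]]}' 
python3 -c "
from h import *
to((.45,-.05,.2),(.563,-.110,.15))"
```

```text
t: 1.35
tool_pos: [0.4074, 0.0559, 0.2084]
tcp_rot: [0.17, 0.985, 0.0, 0.0]
contact_force: [1.8, 0.3, -0.0]
width: 0.0001
grasp_force: 0.0
at [0.4074 0.0559 0.2084] F [ 1.8  0.3 -0. ]
(0.45, -0.05, 0.2) [-7.56 -8.55  0.84]
(0.563, -0.11, 0.15) [-20.22 -10.41   5.84]
```

```bash
python3 -m inch '{"claw":[1,1,1,1,1],"translation":[[-4.5,-3,1],[-9,-6,2.5],[-14,-8,4],[-18,-9.5,5],[-20.2,-10.4,5.8]],"dr":[[0,0,0],[0,0,0],[0,0,0],[0,0,0],[0,0,0]]}'
python3 - <<'E'
from h import *
to((.563,-.11,.06),(.563,-.11,.041))
snap('wrist','w1'); snap('side','s1')
a=cv2.imread('pics/s1.png')[100:220,190:350]
b=cv2.resize(cv2.imread('pics/w1.png'),(400,300))
cv2.imwrite('pics/v1.png',np.hstack([cv2.resize(a,(400,300),interpolation=cv2.INTER_CUBIC),b]))
E
```

```text
t: 1.98
tool_pos: [0.5633, -0.11, 0.1494]
tcp_rot: [0.171, 0.985, -0.0, -0.0]
contact_force: [0.3, 0.5, 0.9]
width: 0.0002
grasp_force: 0.0
at [ 0.5633 -0.11    0.1494] F [0.3 0.5 0.9]
(0.563, -0.11, 0.06) [ 0.02 -0.    8.94]
(0.563, -0.11, 0.041) [ 0.02  0.   10.84]
```

View pics/v1.png

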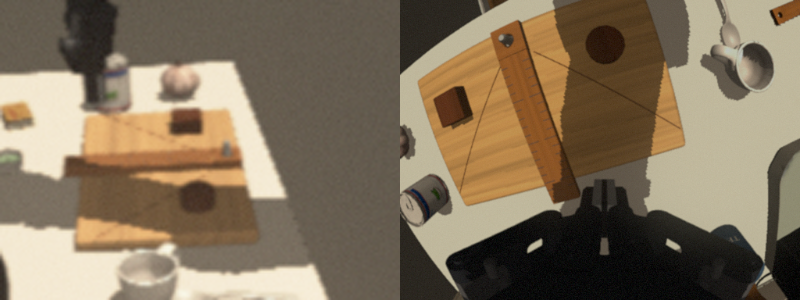

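The right half (wrist view) shows the shut fingertips at (603,190), clear of the rule on the round-stop side. The pin is at (505,40), the square stop at (452,106) and the cup at (745,65), well away. Now I descend beside the rule.

```bash
python3 -m inch '{"claw":[1,1,1,1,1],"translation":[[0,0,4],[0,0,8],[0,0,9.5],[0,0,10.2],[0,0,10.5]],"dr":[[0,0,0],[0,0,0],[0,0,0],[0,0,0],[0,0,0]]}'
python3 - <<'E'
from h import *
to((.563,-.11,.041))
snap('side','s2')
a=cv2.imread('pics/s2.png')[120:210,190:310]
cv2.imwrite('pics/v2.png',cv2.resize(a,(800,600),interpolation=cv2.INTER_CUBIC))
E
```

```text
t: 2.7
tool_pos: [0.5629, -0.1083, 0.0462]
tcp_rot: [0.171, 0.985, 0.0, 0.001]
contact_force: [-0.4, 0.0, 0.4]
width: 0.0003
grasp_force: 0.0
at [ 0.5629 -0.1083  0.0462] F [-0.4  0.   0.4]
(0.563, -0.11, 0.041) [-0.07 -0.15  0.52]
```

View pics/v2.png

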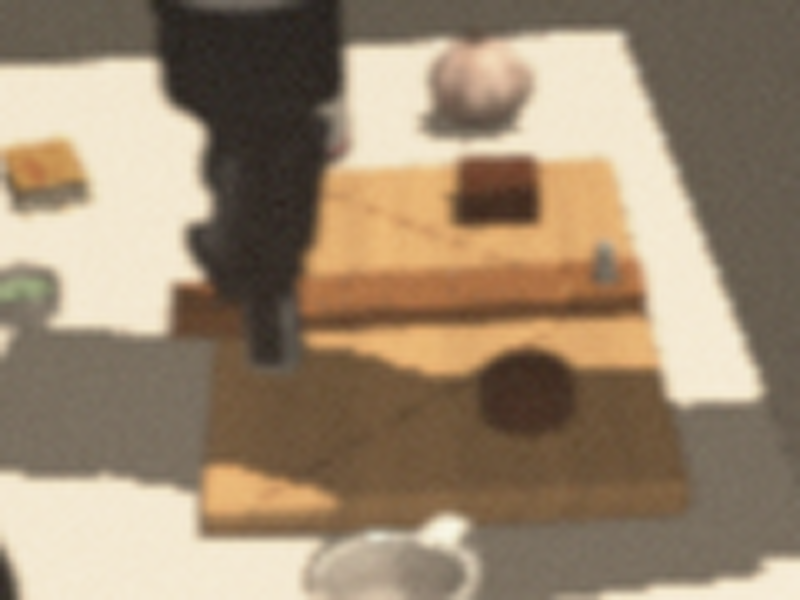

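The fingertips at (272,365) stand in front of the rule's near edge, clear of it and just above the board. I'll lower a little more.

```bash
python3 -m inch '{"claw":[1,1,1],"translation":[[0,0,0.2],[0,0,0.4],[0,0,0.4]],"dr":[[0,0,0],[0,0,0],[0,0,0]]}'
python3 - <<'E'
from h import *
p=np.array([.410,-.166]); L=[]
for th in [-3,-12,-20,-28,-34,-40,-44,-47.6]:
    t=np.radians(th); q=p+.15*np.array([np.cos(t),np.sin(t)])+.034*np.array([-np.sin(t),np.cos(t)]); L.append((*q.round(4),.0405))
to(*L)
E
```

```text
t: 3.12
tool_pos: [0.5624, -0.1084, 0.0415]
tcp_rot: [0.171, 0.985, -0.0, 0.0]
contact_force: [0.7, -0.4, -0.1]
width: -0.0001
grasp_force: 0.0
at [ 0.5624 -0.1084  0.0415] F [ 0.7 -0.4 -0.1]
(np.float64(0.5616), np.float64(-0.1399), 0.0405) [-0.98 -3.    0.1 ]
(np.float64(0.5638), np.float64(-0.1639), 0.0405) [-2.   -5.19  0.1 ]
(np.float64(0.5626), np.float64(-0.1854), 0.0405) [-2.61 -7.25  0.1 ]
(np.float64(0.5584), np.float64(-0.2064), 0.0405) [-2.92 -9.37  0.1 ]
(np.float64(0.5534), np.float64(-0.2217), 0.0405) [ -2.96 -10.98   0.1 ]
(np.float64(0.5468), np.float64(-0.2364), 0.0405) [ -2.83 -12.59   0.1 ]
(np.float64(0.5415), np.float64(-0.2457), 0.0405) [ -2.65 -13.64   0.1 ]
(np.float64(0.5363), np.float64(-0.2538), 0.0405) [ -2.43 -14.58   0.1 ]
```

Tip no contact, at about z = 0.0245, which is mid-height of the rule. Now I push along the arc.

```bash
python3 -m inch '{"claw":[1,1,1,1,1],"translation":[[-0.5,-1.5,0],[-1,-2.8,0.1],[-1.4,-4,0.1],[-1.8,-5,0.1],[-2.1,-6,0.1]],"dr":[[0,0,0],[0,0,0],[0,0,0],[0,0,0],[0,0,0]]}'
python3 - <<'E'
from h import *
to((.5626,-.1854,.0405))
snap('wrist','w2'); snap('side','s3')
a=cv2.imread('pics/s3.png')[120:210,190:310]
b=cv2.resize(cv2.imread('pics/w2.png'),(400,300))
cv2.imwrite('pics/v3.png',np.hstack([cv2.resize(a,(400,300),interpolation=cv2.INTER_CUBIC),b]))
E
```

```text
t: 3.75
tool_pos: [0.5622, -0.1725, 0.0406]
tcp_rot: [0.171, 0.985, 0.0, 0.0]
contact_force: [1.1, 3.9, 5.0]
width: -0.0001
grasp_force: 2.9
at [ 0.5622 -0.1725  0.0406] F [1.1 3.9 5. ]
(0.5626, -0.1854, 0.0405) [-0.47 -1.2   0.01]
```

View pics/v3.png

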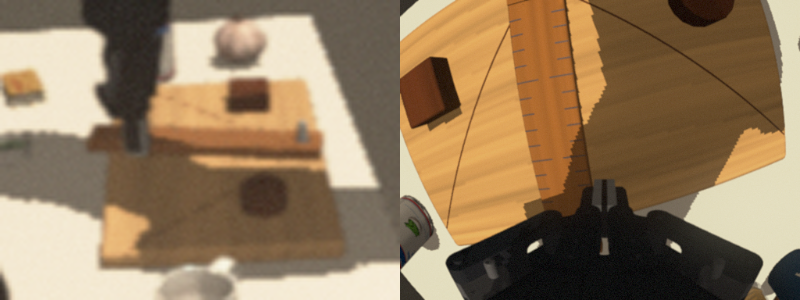

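Run:
```python
from h import *
snap('top','t3'); to((.5626,-.1854,.0405))
a=cv2.imread('pics/t3.png')[115:255,285:485]
b=cv2.imread('pics/w2.png')[140:300,60:320]
cv2.imwrite('pics/v4.png',np.hstack([cv2.resize(a,(400,300),interpolation=cv2.INTER_CUBIC),cv2.resize(b,(400,300),interpolation=cv2.INTER_CUBIC)]))
```

```text
at [ 0.562  -0.1731  0.0406] F [ 0.  -2.4  4.4]
(0.5626, -0.1854, 0.0405) [-0.47 -1.14  0.01]
```

View pics/v4.png

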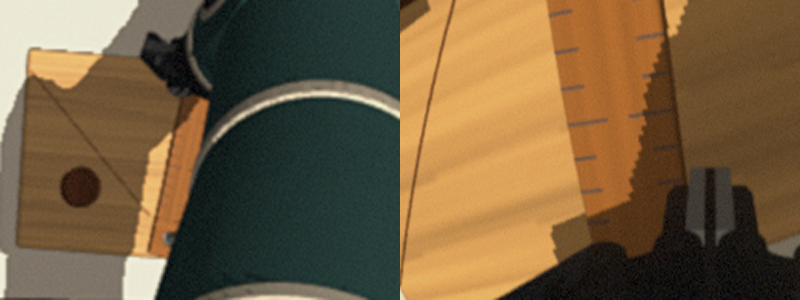

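The left half (top view) shows the rule already turned on its pin at (168,238). In the right half (wrist view) the fingers at (708,190) lie against its edge, with the rule flat. Fz is slightly raised, so I lift by 1.5 mm and push on.

```bash
python3 -m inch '{"claw":[1,1,1,1,1],"translation":[[0,0,-0.15],[-0.2,-0.8,-0.15],[-0.5,-1.6,-0.15],[-0.7,-2.4,-0.15],[-0.9,-3.2,-0.15]],"dr":[[0,0,0],[0,0,0],[0,0,0],[0,0,0],[0,0,0]]}'
python3 - <<'E'
from h import *
to((.5584,-.2064,.042),(.5534,-.2217,.042),(.5468,-.2364,.042),(.5415,-.2457,.042))
E
```

```text
t: 4.53
tool_pos: [0.5596, -0.2058, 0.0419]
tcp_rot: [0.171, 0.985, -0.0, -0.0]
contact_force: [0.2, 0.1, -0.1]
width: 0.0001
grasp_force: 0.2
at [ 0.5596 -0.2058  0.0419] F [ 0.2  0.1 -0.1]
(0.5584, -0.2064, 0.042) [ 0.09 -0.1  -0.01]
(0.5534, -0.2217, 0.042) [ 0.05 -1.71 -0.01]
(0.5468, -0.2364, 0.042) [ 0.18 -3.31 -0.01]
(0.5415, -0.2457, 0.042) [ 0.36 -4.37 -0.01]
```

```bash
python3 -m inch '{"claw":[1,1,1,1,1],"translation":[[0,-0.6,0],[0,-1.2,0],[0.05,-1.8,0],[0.1,-2.4,0],[0.15,-3,0]],"dr":[[0,0,0],[0,0,0],[0,0,0],[0,0,0],[0,0,0]]}'
python3 - <<'E'
from h import *
to((.5415,-.2457,.042),(.5363,-.2538,.042))
snap('wrist','w5'); snap('side','s5')
a=cv2.imread('pics/s5.png')[120:210,190:310]
b=cv2.imread('pics/w5.png')[100:340,0:320]
cv2.imwrite('pics/v5.png',np.hstack([cv2.resize(a,(400,300),interpolation=cv2.INTER_CUBIC),cv2.resize(b,(400,300))]))
E
```

```text
t: 5.15
tool_pos: [0.5481, -0.2332, 0.042]
tcp_rot: [0.171, 0.985, -0.0, 0.0]
contact_force: [-0.2, 0.5, 0.2]
width: -0.0002
grasp_force: 0.2
at [ 0.5481 -0.2332  0.042 ] F [-0.2  0.5  0.2]
(0.5415, -0.2457, 0.042) [ 0.2 -1.4 -0. ]
(0.5363, -0.2538, 0.042) [ 0.42 -2.34 -0.  ]
```

View pics/v5.png

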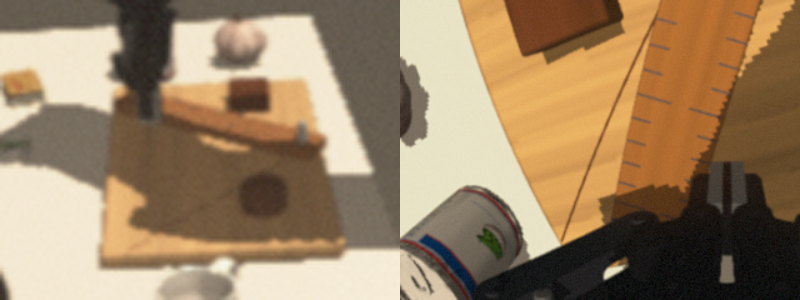

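The rule is flat and on its pin, and its right edge is now a few degrees from the square block, at (600,20) in the right half. The tin has good clearance. I'll continue gently until the force rises.

```bash
python3 -m inch '{"claw":[1,1,1,1,1],"translation":[[0.05,-0.3,0],[0.1,-0.6,0],[0.15,-0.9,0],[0.2,-1.2,0],[0.2,-1.3,0]],"dr":[[0,0,0],[0,0,0],[0,0,0],[0,0,0],[0,0,0]]}'; python3 -m inch '{"claw":[1,1],"translation":[[0.05,-0.2,0],[0.1,-0.4,0]],"dr":[[0,0,0],[0,0,0]]}'
```

```text
t: 5.88
tool_pos: [0.5418, -0.2447, 0.0419]
tcp_rot: [0.171, 0.985, -0.0, -0.0]
contact_force: [0.1, 0.4, -0.5]
width: -0.0001
grasp_force: 0.2
t: 6.12
tool_pos: [0.5396, -0.2479, 0.042]
tcp_rot: [0.171, 0.985, -0.0, 0.0]
contact_force: [-0.2, 0.0, -0.3]
width: -0.0002
grasp_force: 0.2
```

```bash
for i in 1; do python3 -m inch '{"claw":[1,1],"translation":[[0.05,-0.2,0],[0.1,-0.4,0]],"dr":[[0,0,0],[0,0,0]]}'; done;  python3 -m inch '{"claw":[1,1],"translation":[[0,-0.1,0],[0.05,-0.2,0]],"dr":[[0,0,0],[0,0,0]]}'
```

```text
t: 6.38
tool_pos: [0.5374, -0.2513, 0.042]
tcp_rot: [0.171, 0.985, 0.0, 0.0]
contact_force: [1.2, 3.4, 0.5]
width: -0.0
grasp_force: 1.7
t: 6.62
tool_pos: [0.5368, -0.2521, 0.042]
tcp_rot: [0.17, 0.985, 0.001, 0.0]
contact_force: [5.0, 6.8, 0.6]
width: 0.0005
grasp_force: 4.2
```

Run:
```python
from h import *
to((.5363,-.2538,.042))
snap('wrist','w6'); snap('side','s6')
a=cv2.imread('pics/s6.png')[120:210,190:310]
b=cv2.imread('pics/w6.png')[60:300,20:340]
cv2.imwrite('pics/v6.png',np.hstack([cv2.resize(a,(400,300),interpolation=cv2.INTER_CUBIC),cv2.resize(b,(400,300))]))
```

```text
at [ 0.5368 -0.2521  0.042 ] F [5.  6.8 0.6]
(0.5363, -0.2538, 0.042) [-0.01 -0.18 -0.  ]
```

View pics/v6.png

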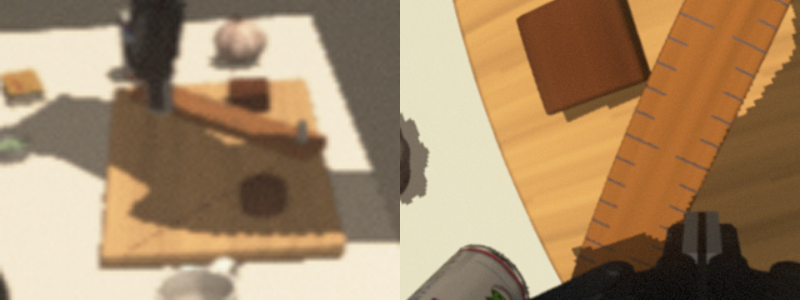

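The force has risen to about 8 N. The right half shows the rule's edge meeting the square block at (648,78). I'll press slightly more to confirm it is seated and measure the rule's angle.

```bash
python3 -m inch '{"claw":[1,1,1],"translation":[[0,-0.15,0],[0.05,-0.2,0],[0.05,-0.2,0]],"dr":[[0,0,0],[0,0,0],[0,0,0]]}'
python3 - <<'E'
from h import *
s=robot.state(); d=snap('wrist','w7'); K=d['camera_matrix']; T=d['T_tool_cam']; Rm=R.from_quat(s['tcp_rot']).as_matrix()
def ray(u,v,z):
    a=np.array([(u-K[0,2])/K[0,0],(v-K[1,2])/K[1,1]]); r=np.hypot(*a)
    c=np.array([*(a/r*np.sin(r)),np.cos(r)]); w=Rm@(T[:3,:3]@c); o=Rm@T[:3,3]+s['tool_pos']; return (o+w*(z-o[2])/w[2])[:2]
# v6 px -> full: u=(x-400)*.8+20 , v=y*.8+60
f=lambda x,y:((x-400)*.8+20,y*.8+60)
L=[ray(*f(*q),.030) for q in [(686,0),(640,98),(600,195)]]; Rr=[ray(*f(*q),.030) for q in [(795,0),(740,112),(695,205)]]
for n,A in (('L',L),('R',Rr)): print(n,np.round(A,4).tolist(),np.degrees(np.arctan2(*(A[2]-A[0])[::-1])))
B=[ray(*f(*q),.040) for q in [(548,113),(648,75),(607,-2),(518,18)]]
print('block',np.round(B,4).tolist())
E
```

```text
t: 7.1
tool_pos: [0.5364, -0.2527, 0.042]
tcp_rot: [0.17, 0.985, 0.001, 0.0]
contact_force: [5.7, 11.1, 1.0]
width: 0.0005
grasp_force: 6.2
L [[0.4467, -0.2257], [0.475, -0.254], [0.5054, -0.2841]] -44.88175200356662
R [[0.4588, -0.1875], [0.4925, -0.2207], [0.522, -0.2491]] -44.27637558201865
block [[0.467, -0.2862], [0.468, -0.2466], [0.4374, -0.2507], [0.4296, -0.2843]]
```

At 12 N the rule hardly moves further, so it is firmly against the square stop. I back off along the rule's normal, lift, and clear the view.

```bash
python3 -m inch '{"claw":[1,1,1,1,1],"translation":[[-0.1,0.3,0],[-0.4,0.9,0],[-0.8,1.8,0],[-1.2,2.7,0],[-1.2,2.7,-1]],"dr":[[0,0,0],[0,0,0],[0,0,0],[0,0,0],[0,0,0]]}'
python3 -m inch '{"claw":[1,1,1,1,1],"translation":[[0,0,-4],[0,0,-9],[0,0,-13],[1,3,-15],[3,8,-15]],"dr":[[0,0,0],[0,0,0],[0,0,0],[0,0,0],[0,0,0]]}'
python3 -m inch '{"claw":[1,1,1,1,1],"translation":[[2,5,0],[4,10,0],[6,15,0],[8,20,0],[9,24,0]],"dr":[[0,0,0],[0,0,0],[0,0,0],[0,0,0],[0,0,0]]}'
python3 - <<'E'
from h import *
snap('top','t8'); s=robot.state(); snap('wrist','w8'); snap('side','s8')
a=cv2.imread('pics/t8.png')[125:245,285:455]
cv2.imwrite('pics/v8.png',cv2.resize(a,(765,540),interpolation=cv2.INTER_CUBIC))
E
```

```text
t: 7.78
tool_pos: [0.5558, -0.2323, 0.0517]
tcp_rot: [0.17, 0.985, 0.0, -0.001]
contact_force: [0.0, -1.0, 0.4]
width: 0.0002
grasp_force: 0.0
t: 8.4
tool_pos: [0.5545, -0.149, 0.2044]
tcp_rot: [0.172, 0.985, -0.0, 0.002]
contact_force: [1.5, 1.2, 0.1]
width: -0.0001
grasp_force: 0.0
t: 9.02
tool_pos: [0.5496, 0.1104, 0.2027]
tcp_rot: [0.17, 0.985, 0.0, 0.0]
contact_force: [0.9, -1.0, -0.2]
width: 0.0001
grasp_force: 0.0
```

View pics/v8.png

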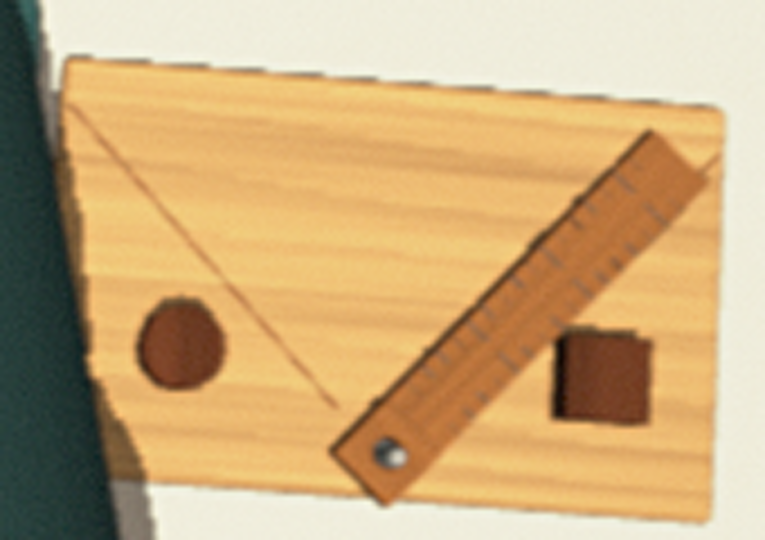

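The rule is on its pin at (390,455). Its long edge runs from (708,180) to (385,505) and meets the square block's near corner at (556,333). It lies flat. I'll check numerically that it did not spring back and that the cup is unmoved.

Run:
```python
from h import *
d=np.load('pics/t8.npz');K=d['camera_matrix'];E=d['extrinsics']
def ray(x,y,z):
    u,v=285+x/4.5,125+y/4.5; w=E[:3,:3]@np.array([(u-K[0,2])/K[0,0],(v-K[1,2])/K[1,1],1]); o=E[:3,3]; return (o+w*(z-o[2])/w[2])[:2]
ang=lambda a,b:np.degrees(np.arctan2(*(b-a)[::-1]))
U=ray(335,450,.03),ray(650,130,.03); L=ray(385,505,.03),ray(708,180,.03)
print('rule',ang(*U),ang(*L)); print('board',ang(ray(40,470,.018),ray(65,60,.018)),ang(ray(710,520,.018),ray(722,108,.018)))
n=np.array([-(L[1]-L[0])[1],(L[1]-L[0])[0]]);n/=np.linalg.norm(n)
for z,c in((.04,(566,330)),(.018,(556,338))): print('corner dist to edge mm',1000*n@(ray(*c,z)-L[0]))
print('pin',ray(392,455,.048))
for u,v in [(386-285,150)]: pass
print('rule z',[pt('t8',int(285+x/4.5),int(125+y/4.5))[2] for x,y in((430,420),(540,310),(650,190))])
a,b=[cv2.imread(f'pics/{f}.png').astype(int) for f in('side0','s8')]
q=np.s_[195:230,233:265]; x=a[q].mean(2);y=b[q].mean(2)
print('cup shift',cv2.phaseCorrelate(np.float32(x),np.float32(y)))
```

```text
rule -43.877393632689696 -44.32093160783312
board -2.391222486583216 -2.384354104720672
corner dist to edge mm -0.06447934769686725
corner dist to edge mm -4.335580509929187
pin [ 0.41048826 -0.16806956]
rule z [np.float64(0.0316), np.float64(0.0308), np.float64(0.032)]
cup shift ((-0.5006643422640096, 0.19934350320215088), 0.5175738106999133)
```

```bash
python3 -c "
from rig import robot
print(robot.close_job())"
```

```text
the job is handed in; nothing more can be done
None
```

I swung the rule round its pin until its long edge rests against the square stop and handed the job in. It lies flat, the arm is clear, and the cup was not touched. It meets the block's near corner at about 42° rather than lying flat along a side, and would not turn further under a 12 N push.

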